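# Set the bee hive's entrance disc to ventilation

### The arm

A 6-joint arm with a two-finger parallel gripper is mounted at the origin on the work surface. World frame = base frame: x ahead of the robot, y to its left, z up, the work surface at z = 0. Lengths are in m, angles in rad, forces in N, time in s.
With the tool pointing down it reaches from about 0.35 to 0.85 m from the base axis. Payload 8.1 kg.
Tool frame: the origin (TCP) lies at the very end of the fingers, on their centre line; the grasp point (between the pads) lies 19 mm behind it; z points along the fingers, y is the line along which they close (so a half turn about z gives the same grasp; the last joint's range is limited). The gripper opens to 93 mm and grips with 3 to 60 N. Pads are 15 mm wide; open, the fingers measure 128 mm over their backs; the gripper's body (75 mm by 188 mm) begins 65 mm behind the grasp point.
Start: joints at [-1.328, 0.13, 1.488, -0, 1.523, -0.085], TCP at [0.193, -0.568, 0.219] pointing down, gripper open.
Joint ranges: [-2.96, 2.96], [-0.89, 2.26], [0.02, 2.5], [-1.34, 4.48], [0, 2.73], [-2.66, 2.66]. Speed limits (rad/s): [2.39, 2.39, 2.79, 3.14, 3.14, 3.14].

### API

Orientations are given as a unit quaternion [x, y, z, w].
In Python, from workcell import ctrl, cams, workorder gives the robot as it stands.
- The arm moves only by the tool carry_out, never from a script. Its argument "targets" is a list of rows, each an object of numbers: "x", "y", "z": the shift along the tool's x, y, z in m; "rx", "ry", "rz": the turn, a rotation vector about the tool's x, y, z in rad; "hand": the opening, from 0 (shut) to 1 (fully open). A call has 1 to 12 rows; each row is the pose to reach, as a shift and turn from the pose commanded when the call began, along the tool's axes at that moment; what a row does not reach only later rows make up. A row lasts 1/12 s, in which the tool goes at most 41.7 mm and 7.16 degrees, less where a joint would pass 70% of its speed; a pose out of reach is approached as far as the arm can. A call with a gripper value outside its range is refused whole. The fingers move at their own pace and stop on an object; "squeeze" is the grip in N (left out, the last holds). Time passes only in rows, so rows that repeat a pose let the fingers close. It gives the time, the measured TCP pose, the force, the opening and the grip force at its end, in the units of the state.
- ctrl.get_state(): the state, without advancing time (a new reading comes with each control period).
- cams.read_camera(name): name is "scene" or "top" or "wrist"; returns a dict with "image" (400x640x3 uint8, red, green, blue), "range_z" (400x640 float32, m along the optical axis (not along the pixel's ray), 0 where there is no reading), "fov_y" (degrees; the focal length in pixels is half the picture's height over the tangent of half this angle, whatever the lens; pixels are square), "cx", "cy" (the principal point, pixels), "rvec" (rotation vector, rad) and "tvec" (3), from world to camera coordinates, as OpenCV has them; the wrist camera has in their place "tool_from_camera" (4x4, takes a point from camera to tool coordinates, whose origin is the TCP and whose axes are the flange's). Camera axes: x right, y down, z forward; pixel columns grow to the right and rows downward; lengths in m; the calibration is good to about 2 mm. A picture is of the moment at which its call begins: read the wrist's pose just before it.
- workorder.hand_in(): hands the job in; it is judged then, once.
The state is a dict: "clock": time; "q": joint angles; "joint_velocities": joint speeds; "tau": joint torques, N m; "ee_pos": TCP position; "orientation": TCP orientation; "wrist_force": force on the tool from outside, world axes, zero at the start; "wrist_torque": the same for the moment, N m; "finger_gap": opening from 0.0 (shut) to 1.0 (fully open); "finger_force": force on a finger pad.
Only numpy, scipy, OpenCV 4.12 (cv2) and the standard library are available. Lean on these libraries where they do the work, as an engineer would, in place of code of your own. Each camera call takes 0.05 s, during which the arm holds its last target. There are 200 camera calls.

### The job

The small wooden bee hive lies on its back on the bench, its round four-way entrance disc facing up. With your fingertips, gently push the disc's orange tab round, either way, until the ventilation grille (the cluster of small holes ringed in blue) clicks in over the entrance, square to the black arrow painted on the hive, then let go. Only push: do not lift, tip or shift the hive, and leave the tin of screws on it and the things beside it where they are.

Things in the scene. Friction and masses are not known exactly. Their poses are not given: they have to be found in the camera images.
- hive: Small mating hive of pale pine, about 2.4 kg, loose on the bench, lying on its back: 250 mm along x, 190 mm along y, its front board facing up as a level top 150 mm above the bench. Origin at the centre of its underside on the bench; its x axis points from its roof towards its floor, z up. The lid (38 mm thick, metal-covered) is at the -x end and rises 12 mm above the front board.
- disc (a joint): Turning angle of the entrance disc, rad, counter-clockwise from above positive, any number of turns. 0 (or a whole number of turns) is ventilation over the entrance; +1.57: yellow (queen excluder); 3.14: green (open); -1.57: red (closed). Friction (about 0.5 N at the tab) holds the disc wherever it is left; within about 4 degrees of each of the four settings a sprung ball draws it in with a click. 2 to 4 N at the tab carries it into or over a click. No end stops.
- pivot (a point): Point on the disc's axis, on the disc's upper face, 154 mm above the bench, 40 mm from the hive's centre along hive +x. The disc is a flat grey metal sheet of 124 mm diameter and 3 mm thickness; its centre screw head stands 5 mm above it.
- entrance (a point): Centre of the hive's 26 mm entrance hole, given at the height of the disc's upper face: 32 mm from the pivot along hive +x, under the disc. A flat black arrowhead painted on the front board just beyond the rim, 66 to 80 mm from the pivot along hive +x, points at it.
- vent (a point): Centre of the ventilation grille on the disc's upper face: 18 small holes inside a blue enamel ring of 36 mm diameter, 32 mm from the pivot. Turns with the disc. (The other rings: red round blank metal, green round one 24 mm hole, yellow round three slots.)
- tab: The upright orange tab near the disc's rim: 24 mm long radially with rounded ends, 8 mm thick across (the faces to push), 18 mm high. Origin at the centre of its foot on the disc's upper face, 50 mm from the pivot; its x axis points radially outward. Turns with the disc; seen from above it stands 135 degrees clockwise from the ventilation grille.
- tin: Closed round tin of screws, 46 mm diameter, 24 mm high, 90 g, standing loose on the hive's front board near the lid. Origin at the centre of its underside. To be left alone.
- screwdriver: Screwdriver with a yellow handle, 200 mm long, lying on the bench beside the hive. Origin under its middle. To be left alone.
- cup: Orange plastic cup, 72 mm across the rim, 95 mm high, standing on the bench. Origin at the centre of its foot. To be left alone.
- glue: White glue bottle with a red cap, 52 mm diameter, 140 mm high, standing on the bench. Origin at the centre of its foot. To be left alone.

How it is judged:
On the way, in this order (a step that is already met when the one before it is completed fails the run):
1. the fingers push on the orange tab (contact force between tab and the fingers above 0.3 N), for 0.02 s.
2. the ventilation grille is over the entrance (horizontal distance between vent and entrance below 0.0028 m), for 0.2 s.
At the end, for the whole second after the job is handed in: The grille's centre is within 2.8 mm (5 degrees of turn) of the entrance's centre and the disc still; the hive lies flat, within 20 mm of where it was; the tin stands on it within 25 mm of its place; screwdriver, cup and glue are within 20 mm of theirs, cup and glue upright (horizontal distance between vent and entrance below 0.0028 m and velocity of joint disc between -0.05 and 0.05 rad/s and height (world z) of hive below 0.005 m and angle between hive's own z axis and vertical below 0.03 rad and distance of each of hive, entrance, screwdriver, cup, glue from where it was at the start of the episode below 0.02 m and z of tin in the frame of hive above 0.145 m and angle between each of tin, cup, glue's own z axis and vertical below 0.1 rad and distance of tin from where it was at the start of the episode below 0.025 m); the robot touches nothing.
It fails at once if the hive is lifted or tipped (height (world z) of hive above 0.008 m or angle between hive's own z axis and vertical above 0.06 rad).
It fails at once if the hive is shifted by more than 20 mm (distance of any of hive, entrance from where it was at the start of the episode above 0.02 m).
It fails at once if the tab is forced or gripped with more than 30 N (contact force between tab and the fingers above 30 N).
It fails at once if the tin is lifted, knocked over or moved by more than 25 mm (distance of tin from where it was at the start of the episode above 0.025 m or angle between tin's own z axis and vertical above 0.3 rad).
It fails at once if the screwdriver, cup or glue bottle is moved by more than 20 mm (distance of any of screwdriver, cup, glue from where it was at the start of the episode above 0.02 m).
It also fails if it takes over 51 s, if anything falls off the work surface, if the arm or the gripper's body presses on something with over 40 N, if the wrist force passes 120 N, or if a joint passes its speed limit or range.

## Working session

There is one attempt and no reset: what is moved stays moved. The work goes in short steps, Python scripts to look and compute and a tool call to move; the robot and the scene stay as the last step left them, time stands still between calls to the robot, and variables do not carry over. Pictures are saved under pics/ and viewed, at most 10 in all, crops included, and the job is handed in when it is done.

Besides the shell and the picture viewer there is one more tool, called after "Emit:" by a JSON object that holds its "fn" and its "kwargs". carry_out: Moves the arm, as the interface text tells. Its arguments: {"type":"object","properties":{"targets":{"type":"array","items":{"type":"object","properties":{"x":{"type":"number"},"y":{"type":"number"},"z":{"type":"number"},"rx":{"type":"number"},"ry":{"type":"number"},"rz":{"type":"number"},"hand":{"type":"number"}}}},"squeeze":{"type":"number"}},"required":["targets"]}

```bash
mkdir -p pics
cat > h.py <<'E'
import numpy as np, cv2
from workcell import ctrl, cams, workorder
def get(n):
    s=ctrl.get_state(); d=cams.read_camera(n)
    K=200/np.tan(np.radians(d['fov_y'])/2)
    d['f']=K
    if n!='wrist':
        R=cv2.Rodrigues(np.array(d['rvec'],float))[0]; d['R']=R.T; d['o']=-R.T@np.array(d['tvec']).ravel()
    else:
        from scipy.spatial.transform import Rotation as Ro
        T=np.array(d['tool_from_camera']); A=Ro.from_quat(s['orientation']).as_matrix()
        d['R']=A@T[:3,:3]; d['o']=A@T[:3,3]+np.array(s['ee_pos'])
    return d
def pt(d,u,v,z=None):
    r=d['R']@np.array([(u-d['cx'])/d['f'],(v-d['cy'])/d['f'],1])
    t=d['range_z'][int(v),int(u)] if z is None else (z-d['o'][2])/r[2]
    return d['o']+r*t
def save(d,n): cv2.imwrite('pics/'+n,d['image'][:,:,::-1])
E
python3 - <<'E'
from h import *
import pickle
for n in ['top','scene']:
    d=get(n); save(d,n+'.png'); pickle.dump(d,open(n+'.pkl','wb')); print(n,d['o'],d['f'])
print(ctrl.get_state())
E
```

```text
top [ 0.28739678 -0.02299295  1.38177375] 483.60915667649147
scene [ 1.42063224 -0.0662404   1.01638099] 374.81861378844195
{'clock': 0.1, 'q': array([-1.32840499e+00,  1.31105877e-01,  1.48916554e+00, -1.20299850e-06,
        1.52302257e+00, -8.54073884e-02]), 'joint_velocities': array([ 0.00015873, -0.0014572 , -0.00319654, -0.00014456,  0.00114763,
       -0.00010354]), 'tau': array([ 1.81086238e-03, -5.61337852e+01, -4.93097162e+01,  7.71661894e-02,
        2.91392725e-02, -8.22114089e-05]), 'ee_pos': array([ 0.19306645, -0.56753712,  0.21768293]), 'orientation': array([ 9.86598178e-01,  1.63166513e-01, -6.73009619e-05, -8.48001169e-04]), 'wrist_force': array([ 0.06507758, -0.77771008,  0.30709406]), 'wrist_torque': array([-0.00869847, -0.04830693, -0.02017381]), 'finger_force': 0.0, 'finger_gap': 1.0005778147626605}
```

View pics/top.png

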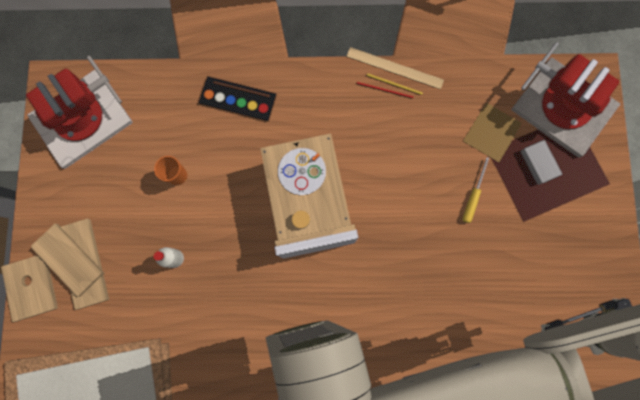

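View pics/scene.png

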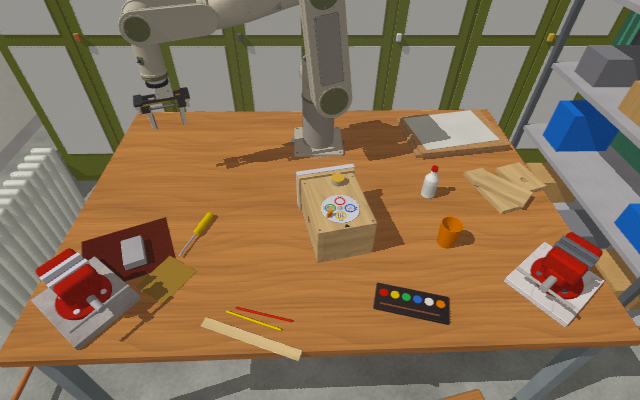

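The top view shows the hive at about (310,195), with the disc centred near (302,171). The blue ring is at (290,171), the tab near (314,156), the arrow at (296,144) and the tin at (300,219). I'll enlarge this area next.

Run:
```python
from h import *
import pickle
d=pickle.load(open('top.pkl','rb'))
c=d['image'][125:265,235:375,::-1][:,:,:]
cv2.imwrite('pics/crop.png',cv2.resize(c[:100],None,fx=5.7,fy=5.7,interpolation=cv2.INTER_CUBIC))
for n,u,v,z in [('piv',302,171,.154),('blue',290,171,.154),('tab',314,156,.172),('arrow',296,144,.15),('tin',300,219,.174)]:
    print(n,pt(d,u,v,z).round(4),pt(d,u,v).round(4))
```

```text
piv [0.5772 0.0446 0.154 ] [0.5772 0.0445 0.1544]
blue [0.5776 0.0758 0.154 ] [0.5777 0.0759 0.1535]
tab [0.6123 0.0126 0.172 ] [0.613  0.0127 0.1697]
arrow [0.6514 0.0607 0.15  ] [0.6498 0.0603 0.1554]
tin [0.4486 0.0484 0.174 ] [0.4487 0.0485 0.1729]
```

View pics/crop.png

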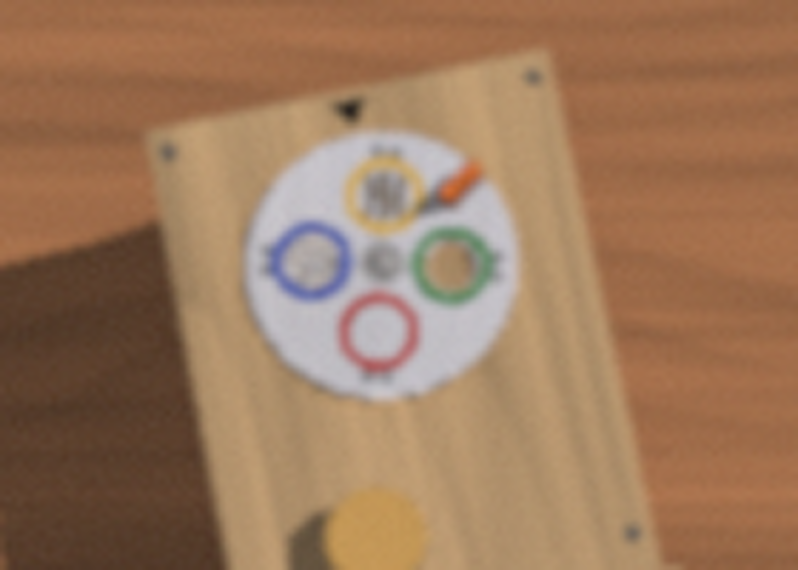

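The disc is in the yellow position but off its click. The pivot is at about (0.577, 0.045) and the arrow azimuth is about 12°. The grille azimuth is about 88° and the tab about -46°. I'll turn the disc clockwise by about 77°, straddling the tab with the fingers part open. First I move above the tab.

Emit:
{"fn": "carry_out", "kwargs": {"targets": [{"z":-0.04,"hand":0.35},{"z":-0.08,"hand":0.35},{"z":-0.12,"hand":0.35},{"x":0.03,"y":-0.02,"z":-0.132,"hand":0.35},{"x":0.06,"y":-0.04,"z":-0.132,"hand":0.35},{"x":0.09,"y":-0.06,"z":-0.132,"hand":0.35},{"x":0.12,"y":-0.08,"z":-0.132,"hand":0.35},{"x":0.15,"y":-0.1,"z":-0.132,"hand":0.35},{"x":0.18,"y":-0.12,"z":-0.132,"hand":0.35},{"x":0.21,"y":-0.145,"z":-0.132,"hand":0.35},{"x":0.24,"y":-0.17,"z":-0.132,"hand":0.35},{"x":0.27,"y":-0.19,"z":-0.132,"hand":0.35}]}}

```text
schema error: expected keys x, y, z, rx, ry, rz, hand
```

Emit:
{"fn": "carry_out", "kwargs": {"targets": [{"x":0.03,"y":-0.02,"rz":-0.11},{"x":0.06,"y":-0.04,"rz":-0.22},{"x":0.09,"y":-0.06,"rz":-0.33},{"x":0.12,"y":-0.08,"rz":-0.45},{"x":0.15,"y":-0.1,"rz":-0.57},{"x":0.18,"y":-0.13,"rz":-0.69},{"x":0.21,"y":-0.15,"rz":-0.81},{"x":0.24,"y":-0.17,"rz":-0.93},{"x":0.27,"y":-0.19,"rz":-1.05},{"x":0.3,"y":-0.21,"rz":-1.17},{"x":0.313,"y":-0.222,"rz":-1.29},{"x":0.313,"y":-0.222,"rz":-1.4}]}}

```text
schema error: expected keys x, y, z, rx, ry, rz, hand
```

Emit:
{"fn": "carry_out", "kwargs": {"targets": [{"rz":-0.12},{"rz":-0.24},{"rz":-0.36},{"rz":-0.48},{"rz":-0.6},{"rz":-0.61},{"rz":-0.61}]}}

```text
schema error: expected keys x, y, z, rx, ry, rz, hand
```

Run:
```python
from h import *
import pickle
d=get('wrist'); save(d,'w1.png'); pickle.dump(d,open('w1.pkl','wb'))
s=ctrl.get_state();print(s['clock'],s['ee_pos'],s['orientation'],s['finger_gap'],d['o'],s['q'])
```

```text
0.15 [ 0.19311109 -0.56762354  0.21785374] [ 9.86595693e-01  1.63182296e-01 -5.62512206e-05 -6.88436029e-04] 1.0000553750402508 [ 0.26558779 -0.54370182  0.38339434] [-1.32836531e+00  1.30967484e-01  1.48900501e+00 -4.16563470e-06
  1.52300161e+00 -8.53995150e-02]
```

View pics/w1.png

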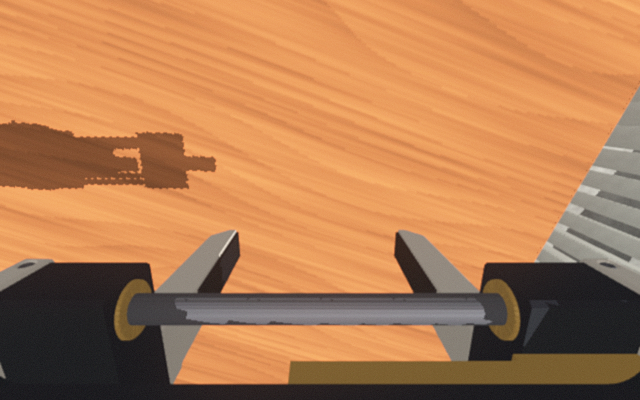

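The wrist picture only shows the bench, because the calls were refused: every row needs all seven keys. I'll send the same moves again in full.

Emit:
{"fn": "carry_out", "kwargs": {"targets": [{"x":0,"y":0,"z":-0.04,"rx":0,"ry":0,"rz":0,"hand":0.35},{"x":0,"y":0,"z":-0.08,"rx":0,"ry":0,"rz":0,"hand":0.35},{"x":0,"y":0,"z":-0.12,"rx":0,"ry":0,"rz":0,"hand":0.35},{"x":0.03,"y":-0.02,"z":-0.132,"rx":0,"ry":0,"rz":0,"hand":0.35},{"x":0.06,"y":-0.04,"z":-0.132,"rx":0,"ry":0,"rz":0,"hand":0.35},{"x":0.09,"y":-0.06,"z":-0.132,"rx":0,"ry":0,"rz":0,"hand":0.35},{"x":0.12,"y":-0.08,"z":-0.132,"rx":0,"ry":0,"rz":0,"hand":0.35},{"x":0.15,"y":-0.1,"z":-0.132,"rx":0,"ry":0,"rz":0,"hand":0.35},{"x":0.18,"y":-0.12,"z":-0.132,"rx":0,"ry":0,"rz":0,"hand":0.35},{"x":0.21,"y":-0.145,"z":-0.132,"rx":0,"ry":0,"rz":0,"hand":0.35},{"x":0.24,"y":-0.17,"z":-0.132,"rx":0,"ry":0,"rz":0,"hand":0.35},{"x":0.27,"y":-0.19,"z":-0.132,"rx":0,"ry":0,"rz":0,"hand":0.35}]}}

```text
clock: 1.15
ee_pos: [0.3881, -0.2991, 0.3506]
orientation: [0.987, 0.163, 0.0, -0.0]
wrist_force: [0.3, -0.1, -0.1]
finger_gap: 0.347
finger_force: 0.0
```

Emit:
{"fn": "carry_out", "kwargs": {"targets": [{"x":0.03,"y":-0.02,"z":0,"rx":0,"ry":0,"rz":-0.11,"hand":0.35},{"x":0.06,"y":-0.04,"z":0,"rx":0,"ry":0,"rz":-0.22,"hand":0.35},{"x":0.09,"y":-0.06,"z":0,"rx":0,"ry":0,"rz":-0.33,"hand":0.35},{"x":0.12,"y":-0.08,"z":0,"rx":0,"ry":0,"rz":-0.45,"hand":0.35},{"x":0.15,"y":-0.1,"z":0,"rx":0,"ry":0,"rz":-0.57,"hand":0.35},{"x":0.18,"y":-0.13,"z":0,"rx":0,"ry":0,"rz":-0.69,"hand":0.35},{"x":0.21,"y":-0.15,"z":0,"rx":0,"ry":0,"rz":-0.81,"hand":0.35},{"x":0.24,"y":-0.17,"z":0,"rx":0,"ry":0,"rz":-0.93,"hand":0.35},{"x":0.27,"y":-0.19,"z":0,"rx":0,"ry":0,"rz":-1.05,"hand":0.35},{"x":0.3,"y":-0.21,"z":0,"rx":0,"ry":0,"rz":-1.17,"hand":0.35},{"x":0.313,"y":-0.222,"z":0,"rx":0,"ry":0,"rz":-1.29,"hand":0.35},{"x":0.313,"y":-0.222,"z":0,"rx":0,"ry":0,"rz":-1.4,"hand":0.35}]}}

```text
clock: 2.15
ee_pos: [0.6135, 0.0136, 0.3491]
orientation: [0.646, 0.764, -0.0, -0.001]
wrist_force: [-0.1, 0.3, 0.4]
finger_gap: 0.347
finger_force: 0.0
```

Emit:
{"fn": "carry_out", "kwargs": {"targets": [{"x":0,"y":0,"z":0,"rx":0,"ry":0,"rz":-0.12,"hand":0.35},{"x":0,"y":0,"z":0,"rx":0,"ry":0,"rz":-0.24,"hand":0.35},{"x":0,"y":0,"z":0,"rx":0,"ry":0,"rz":-0.36,"hand":0.35},{"x":0,"y":0,"z":0,"rx":0,"ry":0,"rz":-0.48,"hand":0.35},{"x":0,"y":0,"z":0,"rx":0,"ry":0,"rz":-0.6,"hand":0.35},{"x":0,"y":0,"z":0,"rx":0,"ry":0,"rz":-0.61,"hand":0.35},{"x":0,"y":0,"z":0,"rx":0,"ry":0,"rz":-0.61,"hand":0.35}]}}

```text
clock: 2.73
ee_pos: [0.6124, 0.0097, 0.3503]
orientation: [0.392, 0.92, -0.0, -0.0]
wrist_force: [0.4, -0.3, -0.7]
finger_gap: 0.352
finger_force: 0.0
```

Run:
```python
from h import *
import pickle
d=get('wrist'); save(d,'w2.png'); pickle.dump(d,open('w2.pkl','wb'))
s=ctrl.get_state();print(s['clock'],s['ee_pos'],s['orientation'],s['finger_gap'],d['o'],s['q'])
```

```text
2.7833 [0.61242631 0.0097206  0.35034521] [ 3.92997678e-01  9.19539430e-01 -8.21565727e-05 -2.34177199e-04] 0.34871682389462705 [0.55865445 0.06466096 0.51600458] [-6.78176618e-02  1.51033483e-01  1.22835592e+00 -6.79100382e-07
  1.76269959e+00 -8.30835476e-01]
```

View pics/w2.png

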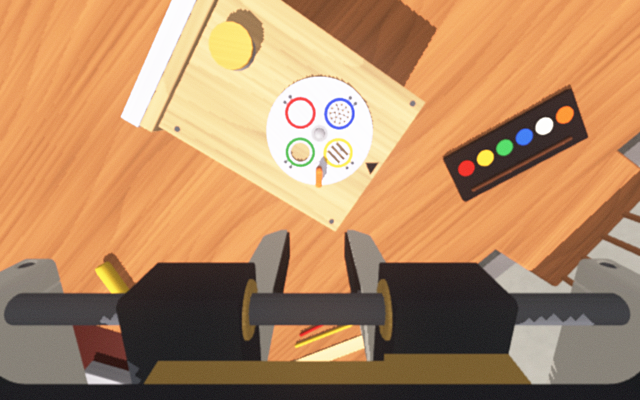

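The wrist view shows the disc centre at (319,132), the blue ring at (339,114) and the arrow at (372,168). The tab's top is near (319,175) and the tin is at (232,45). I'll measure these.

Run:
```python
from h import *
import pickle
d=pickle.load(open('w2.pkl','rb'))
c=d['image'][60:200,240:400,::-1]
cv2.imwrite('pics/crop2.png',cv2.resize(c,None,fx=4,fy=4,interpolation=cv2.INTER_CUBIC))
P={}
for n,u,v,z in [('piv',319,132.5,.159),('blue',339.5,114,.154),('red',300,112.5,.154),('green',300,152,.154),('yel',338.5,153,.154),('tab',319.5,175,.172),('arrow',372,168,.15),('tin',232,45,.174)]:
    P[n]=pt(d,u,v,z); print(n,P[n].round(4))
p=np.mean([P[k] for k in ['blue','red','green','yel']],axis=0);print(p)
for k in P: 
    v=(P[k]-p)[:2]; print(k,np.hypot(*v).round(4),np.degrees(np.arctan2(v[1],v[0])).round(1))
h=cv2.cvtColor(d['image'],cv2.COLOR_RGB2HSV); m=cv2.inRange(h,(5,170,120),(17,255,255)); m[:, :300]=0;m[:,345:]=0;m[:150]=0;m[195:]=0
y,x=np.nonzero(m);print(len(x),x.mean(),y.mean(),x.min(),x.max(),y.min(),y.max())
```

```text
piv [0.578 0.048 0.159]
blue [0.5808 0.0793 0.154 ]
red [0.5467 0.0489 0.154 ]
green [0.5777 0.0156 0.154 ]
yel [0.6118 0.0466 0.154 ]
tab [0.6113 0.0142 0.172 ]
arrow [0.655  0.0619 0.15  ]
tin [0.4512 0.0502 0.174 ]
[0.57923301 0.04759065 0.154     ]
piv 0.0013 161.8
blue 0.0317 87.3
red 0.0326 177.7
green 0.0321 -92.7
yel 0.0325 -1.7
tab 0.0463 -46.2
arrow 0.0771 10.7
tin 0.128 178.8
65 318.4923076923077 177.3846153846154 317 320 168 186
```

View pics/crop2.png

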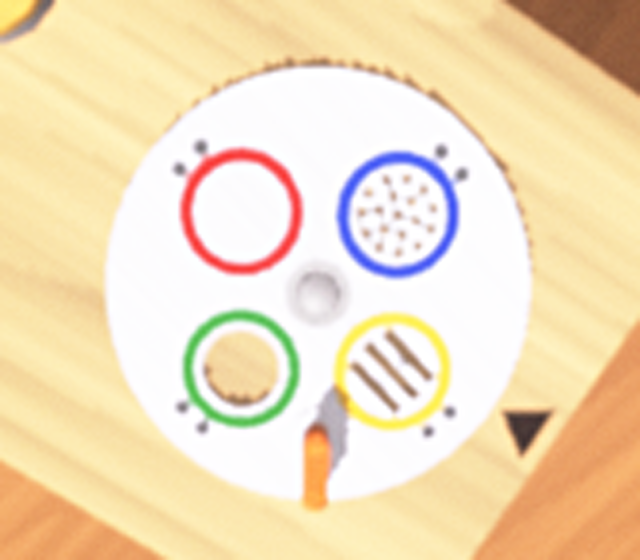

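Both cameras agree: the pivot is at about (0.578, 0.047), the arrow azimuth is about 11–12° and the grille is at 87°. The ring radii come out near 32 mm, as they should. The TCP is already centred over the tab with the fingers tangential, so I'll descend to z ≈ 0.162 and narrow the gap.

Emit:
{"fn": "carry_out", "kwargs": {"targets": [{"x":0,"y":0,"z":0.035,"rx":0,"ry":0,"rz":0,"hand":0.35},{"x":0,"y":0,"z":0.07,"rx":0,"ry":0,"rz":0,"hand":0.35},{"x":0,"y":0,"z":0.105,"rx":0,"ry":0,"rz":0,"hand":0.35},{"x":0,"y":0,"z":0.135,"rx":0,"ry":0,"rz":0,"hand":0.35},{"x":0,"y":0,"z":0.155,"rx":0,"ry":0,"rz":0,"hand":0.35},{"x":0,"y":0,"z":0.17,"rx":0,"ry":0,"rz":0,"hand":0.35},{"x":0,"y":0,"z":0.18,"rx":0,"ry":0,"rz":0,"hand":0.35},{"x":0,"y":0,"z":0.188,"rx":0,"ry":0,"rz":0,"hand":0.35},{"x":0,"y":0,"z":0.188,"rx":0,"ry":0,"rz":0,"hand":0.3},{"x":0,"y":0,"z":0.188,"rx":0,"ry":0,"rz":0,"hand":0.2},{"x":0,"y":0,"z":0.188,"rx":0,"ry":0,"rz":0,"hand":0.2}]}}

```text
clock: 3.7
ee_pos: [0.6134, 0.0097, 0.1642]
orientation: [0.391, 0.92, 0.0, 0.001]
wrist_force: [0.3, 0.7, 0.5]
finger_gap: 0.22
finger_force: 0.0
```

Run:
```python
from h import *
import pickle
d=get('wrist'); save(d,'w3.png'); pickle.dump(d,open('w3.pkl','wb'))
s=ctrl.get_state();print(s['clock'],s['ee_pos'],s['wrist_force'],s['finger_gap'])
```

```text
3.75 [0.61348807 0.00964287 0.16431797] [-0.87094584  0.44927849  0.90405997] 0.21409367985646413
```

View pics/w3.png

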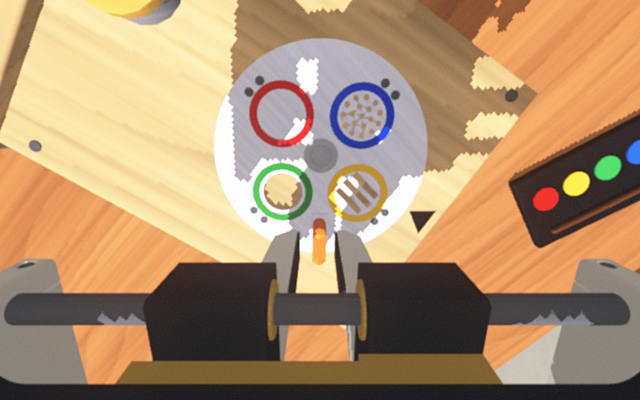

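The tab at (320,240) stands centred between the two fingers, at (300,245) and (345,245), and nothing is touching. Next is the first 60° of clockwise arc.

Emit:
{"fn": "carry_out", "kwargs": {"targets": [{"x":0.0002,"y":-0.0044,"z":0.002,"rx":0,"ry":0,"rz":0.087,"hand":0.2},{"x":0.0008,"y":-0.0087,"z":0.002,"rx":0,"ry":0,"rz":0.175,"hand":0.2},{"x":0.0017,"y":-0.0129,"z":0.002,"rx":0,"ry":0,"rz":0.262,"hand":0.2},{"x":0.003,"y":-0.0171,"z":0.002,"rx":0,"ry":0,"rz":0.349,"hand":0.2},{"x":0.0047,"y":-0.0211,"z":0.002,"rx":0,"ry":0,"rz":0.436,"hand":0.2},{"x":0.0067,"y":-0.025,"z":0.002,"rx":0,"ry":0,"rz":0.524,"hand":0.2},{"x":0.009,"y":-0.0287,"z":0.002,"rx":0,"ry":0,"rz":0.611,"hand":0.2},{"x":0.0117,"y":-0.0321,"z":0.002,"rx":0,"ry":0,"rz":0.698,"hand":0.2},{"x":0.0146,"y":-0.0354,"z":0.002,"rx":0,"ry":0,"rz":0.785,"hand":0.2},{"x":0.0179,"y":-0.0383,"z":0.002,"rx":0,"ry":0,"rz":0.873,"hand":0.2},{"x":0.0213,"y":-0.041,"z":0.002,"rx":0,"ry":0,"rz":0.96,"hand":0.2},{"x":0.025,"y":-0.0433,"z":0.002,"rx":0,"ry":0,"rz":1.047,"hand":0.2}]}}

```text
clock: 4.75
ee_pos: [0.5647, -0.0024, 0.1622]
orientation: [0.8, 0.6, 0.001, 0.001]
wrist_force: [0.9, 0.5, -0.3]
finger_gap: 0.198
finger_force: 0.3
```

Run:
```python
from h import *
import pickle
d=get('wrist'); save(d,'w4.png'); pickle.dump(d,open('w4.pkl','wb'))
s=ctrl.get_state();print(s['clock'],s['ee_pos'],s['orientation'],s['wrist_force'],s['finger_gap'])
```

```text
4.8 [ 0.56413243 -0.00217675  0.16205381] [8.02100029e-01 5.97188884e-01 7.75944274e-04 6.14799689e-04] [ 1.41183937 -0.20682709 -0.92176115] 0.19844870980952428
```

View pics/w4.png

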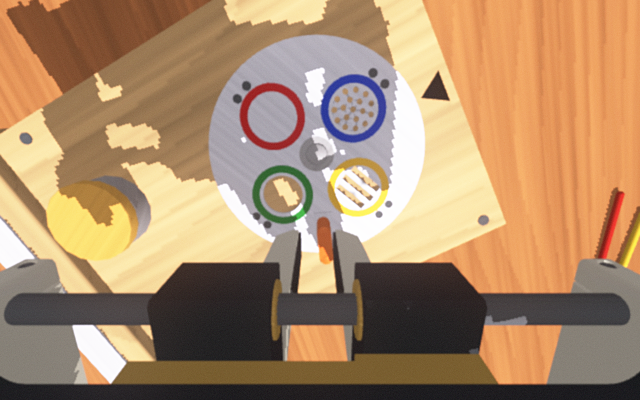

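The tab at (325,240) now follows against the right-hand finger. The blue ring is at (353,108), the red at (272,116), the green at (282,194) and the yellow at (359,187), with the arrow at (436,87). I'll measure how much turn is left.

```bash
cat > m.py <<'E'
from h import *
def ang(d,blue,red,green,yel,arrow):
    P=[pt(d,*q,.154) for q in (blue,red,green,yel)]; p=np.mean(P,axis=0); a=pt(d,*arrow,.15)
    az=lambda v:np.degrees(np.arctan2(v[1],v[0]))
    off=[0,-90,-180,90]  # az(ring)-az(blue): filled below
    b=az((P[0]-p)); e=az(a-p); ax=az(P[0]-P[2]); ay=az(P[1]-P[3])
    print('piv',p.round(4),[np.hypot(*(q-p)[:2]).round(4) for q in P],'blue',b.round(1),'b-g',ax.round(1),'r-y minus 90',(ay-90).round(1),'arrow',e.round(1),np.hypot(*(a-p)[:2]).round(4))
E
python3 - <<'E'
from m import *
import pickle
d=pickle.load(open('w4.pkl','rb'))
ang(d,(353,108),(272,116),(282,194),(359,187),(436,88))
d=pickle.load(open('w3.pkl','rb'))
ang(d,(362,115),(281,113),(282,191),(357,192),(422,220))
E
```

```text
piv [0.5791 0.048  0.154 ] [np.float64(0.0318), np.float64(0.0321), np.float64(0.0321), np.float64(0.0324)] blue 34.5 b-g 34.2 r-y minus 90 34.6 arrow 11.8 0.0752
piv [0.5783 0.048  0.154 ] [np.float64(0.032), np.float64(0.032), np.float64(0.032), np.float64(0.0318)] blue 87.4 b-g 87.6 r-y minus 90 88.0 arrow 10.7 0.0772
```

About 23° remains. I'll go 20.5° further, slowing down, so the click draws it in the rest of the way.

Emit:
{"fn": "carry_out", "kwargs": {"targets": [{"x":0.0001,"y":-0.0035,"z":0,"rx":0,"ry":0,"rz":0.07,"hand":0.2},{"x":0.0005,"y":-0.007,"z":0,"rx":0,"ry":0,"rz":0.14,"hand":0.2},{"x":0.0011,"y":-0.0104,"z":0,"rx":0,"ry":0,"rz":0.209,"hand":0.2},{"x":0.0017,"y":-0.0129,"z":0,"rx":0,"ry":0,"rz":0.262,"hand":0.2},{"x":0.0022,"y":-0.0146,"z":0,"rx":0,"ry":0,"rz":0.297,"hand":0.2},{"x":0.0024,"y":-0.0155,"z":0,"rx":0,"ry":0,"rz":0.314,"hand":0.2},{"x":0.0027,"y":-0.0163,"z":0,"rx":0,"ry":0,"rz":0.332,"hand":0.2},{"x":0.003,"y":-0.0171,"z":0,"rx":0,"ry":0,"rz":0.349,"hand":0.2},{"x":0.0032,"y":-0.0175,"z":0,"rx":0,"ry":0,"rz":0.358,"hand":0.2},{"x":0.0032,"y":-0.0175,"z":0,"rx":0,"ry":0,"rz":0.358,"hand":0.2},{"x":0.0032,"y":-0.0175,"z":0,"rx":0,"ry":0,"rz":0.358,"hand":0.2}]}}

```text
clock: 5.72
ee_pos: [0.5478, 0.0057, 0.1605]
orientation: [0.893, 0.45, -0.0, -0.0]
wrist_force: [-0.1, -0.9, 0.2]
finger_gap: 0.199
finger_force: 0.3
```

Run:
```python
from h import *
import pickle
d=get('wrist'); save(d,'w5.png'); pickle.dump(d,open('w5.pkl','wb'))
s=ctrl.get_state();print(s['clock'],s['ee_pos'],s['orientation'],s['wrist_force'],s['finger_gap'])
```

```text
5.7667 [0.54780067 0.00569252 0.16041097] [ 8.93041070e-01  4.49975029e-01 -2.58719942e-04 -2.32076367e-04] [-0.14219834  0.14188112 -0.17544568] 0.20014982070453965
```

View pics/w5.png

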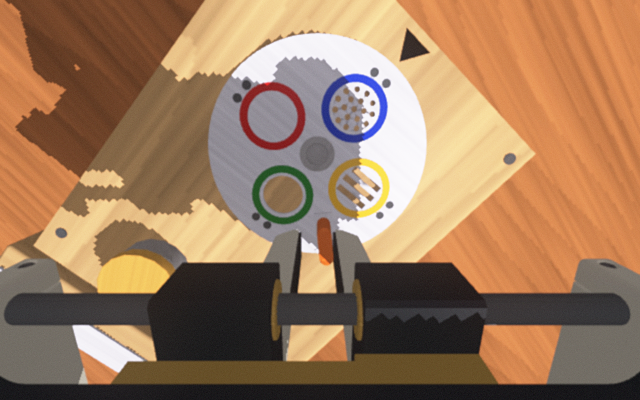

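The blue ring is at (354,107) and the arrow centre at about (412,47). The tab at (325,240) is still against the right-hand finger.

Run:
```python
from m import *
import pickle
d=pickle.load(open('w5.pkl','rb'))
ang(d,(354,107.5),(272,115.5),(282.5,194),(359,187.5),(412,47))
# hive side-edge direction, from the two front-edge screws and left screw
a=[pt(d,u,v,.15) for u,v in ((509,158.5),(61,232.5))]
for b in a: print(b)
c=a[0]-a[1];print(np.degrees(np.arctan2(c[1],c[0])))
w=pickle.load(open('w2.pkl','rb'))
A=[pt(w,u,v,.15) for u,v in ((412.5,103.5),(331.5,222),(177.5,128.5))]
c=A[0]-A[1];print(np.degrees(np.arctan2(c[1],c[0]))-90,c)
c=A[1]-A[2];print(np.degrees(np.arctan2(c[1],c[0])),c)
```

```text
piv [0.5792 0.0479 0.154 ] [np.float64(0.0319), np.float64(0.032), np.float64(0.0318), np.float64(0.0321)] blue 14.1 b-g 13.9 r-y minus 90 14.0 arrow 11.2 0.075
[ 0.66732189 -0.0221435   0.15      ]
[0.41970083 0.10260247 0.15      ]
-26.737946703049456
11.757852664318747 [-0.03519017  0.16906706  0.        ]
11.17764467255873 [0.21439724 0.04236487 0.        ]
```

The hive axis is at 11.4° and the disc at 14.0°, so it is 2.6° short and not drawn in. I'll nudge it 2.5° more, then look again.

Emit:
{"fn": "carry_out", "kwargs": {"targets": [{"x":0,"y":-0.0005,"z":0,"rx":0,"ry":0,"rz":0.009,"hand":0.2},{"x":0,"y":-0.0009,"z":0,"rx":0,"ry":0,"rz":0.018,"hand":0.2},{"x":0,"y":-0.0013,"z":0,"rx":0,"ry":0,"rz":0.026,"hand":0.2},{"x":0,"y":-0.0017,"z":0,"rx":0,"ry":0,"rz":0.035,"hand":0.2},{"x":0,"y":-0.0022,"z":0,"rx":0,"ry":0,"rz":0.044,"hand":0.2},{"x":0,"y":-0.0022,"z":0,"rx":0,"ry":0,"rz":0.044,"hand":0.2},{"x":0,"y":-0.0022,"z":0,"rx":0,"ry":0,"rz":0.044,"hand":0.2},{"x":0,"y":-0.0022,"z":0,"rx":0,"ry":0,"rz":0.044,"hand":0.2}]}}

```text
clock: 6.43
ee_pos: [0.5462, 0.0069, 0.1606]
orientation: [0.903, 0.43, -0.0, -0.0]
wrist_force: [-0.6, 0.7, 0.0]
finger_gap: 0.201
finger_force: 0.0
```

Run:
```python
from m import *
import pickle
d=get('wrist'); save(d,'w6.png'); pickle.dump(d,open('w6.pkl','wb'))
s=ctrl.get_state();print(s['clock'],s['ee_pos'],s['wrist_force'],s['finger_force'])
h=cv2.cvtColor(d['image'],cv2.COLOR_RGB2HSV)
for n in ['w5','w6']:
    h=cv2.cvtColor(pickle.load(open(n+'.pkl','rb'))['image'],cv2.COLOR_RGB2HSV); m=cv2.inRange(h,(112,120,60),(125,255,255)); m[150:]=0; m[:,:310]=0;m[:,400:]=0
    x,y,w,hh=cv2.boundingRect(m); k=cv2.inRange(h,(0,0,0),(180,255,50)); k[66:]=0;k[20:,:395]=0;k[:,:390]=0;k[:20]=0;k[:,435:]=0
    yy,xx=np.nonzero(k); print(n,x+w/2,y+hh/2,w,hh,'arrow',xx.mean(),yy.mean(),len(xx))
```

```text
6.4833 [0.54621045 0.00692763 0.16063195] [ 0.50994784 -0.08498155  0.08486642] 0.0
w5 354.5 108.0 65 68 arrow 414.5 46.916666666666664 24
w6 353.5 108.0 65 68 arrow 408.0 42.76923076923077 39
```

View pics/w6.png

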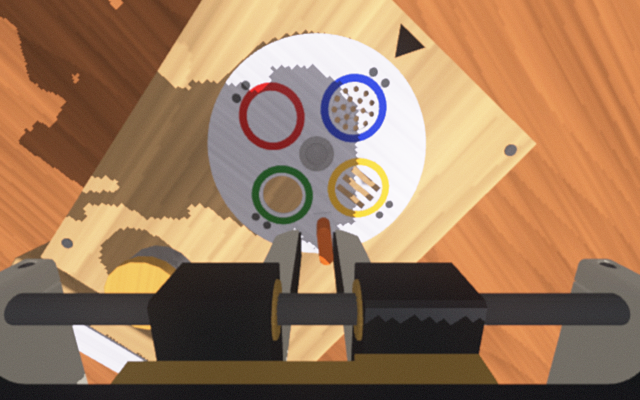

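The blue ring at (353.5,108) lies in line with the disc centre at (317,153) and the arrow at (408,43). The finger force has dropped to 0, which fits the click drawing the disc in. I'll measure, then back off.

Run:
```python
from m import *
import pickle
d=pickle.load(open('w6.pkl','rb'))
ang(d,(353.5,107.5),(271.5,115.5),(282,194),(358.5,187.5),(408,42))
```

```text
piv [0.5793 0.0478 0.154 ] [np.float64(0.0319), np.float64(0.032), np.float64(0.0319), np.float64(0.0322)] blue 11.5 b-g 11.4 r-y minus 90 11.4 arrow 11.1 0.0755
```

The disc is at 11.4° and the hive axis at 11.4°, so it's seated. I'll open the fingers and rise straight up.

Emit:
{"fn": "carry_out", "kwargs": {"targets": [{"x":0,"y":0,"z":0,"rx":0,"ry":0,"rz":0,"hand":0.3},{"x":0,"y":0,"z":0,"rx":0,"ry":0,"rz":0,"hand":0.35},{"x":0,"y":0,"z":0,"rx":0,"ry":0,"rz":0,"hand":0.35},{"x":0,"y":0,"z":-0.01,"rx":0,"ry":0,"rz":0,"hand":0.35},{"x":0,"y":0,"z":-0.03,"rx":0,"ry":0,"rz":0,"hand":0.35},{"x":0,"y":0,"z":-0.06,"rx":0,"ry":0,"rz":0,"hand":0.35},{"x":0,"y":0,"z":-0.09,"rx":0,"ry":0,"rz":0,"hand":0.35},{"x":0,"y":0,"z":-0.12,"rx":0,"ry":0,"rz":0,"hand":0.35},{"x":0,"y":0,"z":-0.15,"rx":0,"ry":0,"rz":0,"hand":0.35},{"x":0,"y":0,"z":-0.18,"rx":0,"ry":0,"rz":0,"hand":0.35},{"x":0,"y":0,"z":-0.18,"rx":0,"ry":0,"rz":0,"hand":0.35},{"x":0,"y":0,"z":-0.18,"rx":0,"ry":0,"rz":0,"hand":0.35}]}}

```text
clock: 7.48
ee_pos: [0.5474, 0.0068, 0.3442]
orientation: [0.903, 0.43, 0.002, 0.001]
wrist_force: [0.3, -0.4, -0.9]
finger_gap: 0.352
finger_force: 0.0
```

Run:
```python
from m import *
d=get('wrist'); s=ctrl.get_state(); print(s['clock'],s['ee_pos'],s['wrist_force'])
h=cv2.cvtColor(d['image'],cv2.COLOR_RGB2HSV); h[200:]=0
def c(m):
    n,l,st,ce=cv2.connectedComponentsWithStats(m)
    return [(x+w/2-.5,y+hh/2-.5,w,hh,a) for x,y,w,hh,a in st[1:] if a>40]
for nm,lo,hi in [('blue',(110,90,60),(128,255,255)),('green',(55,90,50),(80,255,255)),('red',(170,110,80),(180,255,255)),('yel',(22,150,90),(32,255,255))]:
    for u,v,w,hh,a in c(cv2.inRange(h,lo,hi)):
        if 200<u<450: print(nm,u,v,w,hh,a,pt(d,u,v,.154).round(4))
for u,v,w,hh,a in c(cv2.inRange(h,(0,0,0),(180,255,70))): print('dark',u,v,w,hh,a,pt(d,u,v,.15).round(4))
```

```text
7.5333 [0.54663049 0.00686556 0.34186004] [-0.40407703  0.10427925 -0.64871846]
blue 333.0 110.0 31 33 252 [0.6106 0.0537 0.154 ]
green 298.0 154.0 29 29 157 [0.5477 0.0405 0.154 ]
yel 336.0 150.0 29 29 128 [0.5854 0.016  0.154 ]
dark 319.5 299.5 640 200 128000 [ 0.4418 -0.1314  0.15  ]
```

After letting go, the blue-to-green line reads 11.9°, within error of the hive axis, so the disc stayed seated. Handing in.

```bash
python3 -c "
from workcell import workorder; print(workorder.hand_in())"
```

```text
the job is handed in; nothing more can be done
None
```

I pushed the tab clockwise until the ventilation grille was over the entrance, let go and handed the job in; after release it measured within about 0.5° of square, and the hand-in gave no verdict.

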